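Lower the gauge foot onto the jar

ROBOT

A 6-joint arm with a two-finger parallel gripper is mounted at the origin on a cart in front of the work surface, level with it; the furniture and walls round the work are solid. World frame = base frame: x ahead of the robot, y to its left, z up, the work surface at z = 0. Lengths are in m, angles in rad, forces in N, time in s.
With the tool pointing down it reaches from about 0.35 to 0.775 m from the base axis. Payload 7.3 kg.
Tool frame: the origin (TCP) lies at the centre of the arm's flange, where the gripper is bolted on; the fingertips stand 178 mm ahead of it and the grasp point (between the pads) lies 159 mm ahead of it; z points along the fingers, y is the line along which they close (so a half turn about z gives the same grasp; the last joint's range is limited). The gripper opens to 92 mm and grips with 3 to 60 N. Pads are 19 mm wide; open, the fingers measure 130 mm over their backs; the gripper's body (75 mm by 190 mm) begins 47 mm behind the grasp point.
Start: joints at [-1.449, 0.342, 1.524, -0, 1.275, -0.146], TCP at [0.139, -0.506, 0.405] pointing down, gripper open.
Joint ranges: [-2.53, 2.53], [-0.77, 2.02], [0.04, 2.7], [-1, 4.14], [0.28, 2.66], [-3.11, 3.11]. Speed limits (rad/s): [2.57, 2.57, 3.14, 3.14, 3.14, 3.14].

INTERFACE

Orientations are given as [roll, pitch, yaw] about the fixed x, y, z axes, in that order (R = Rz(yaw) Ry(pitch) Rx(roll)).
In Python, from cell import robot, read_camera, hand_in, observe gives the robot as it stands (robot), with the cameras as plain functions, the job as plain functions and the readings as plain functions.
- The arm moves only by the tool shift_gripper, called after "Call:" as name(argument=value, ...) on one line, values as JSON. Schema: {"type":"object","properties":{"deltas":{"type":"array","items":{"type":"array","items":{"type":"number"},"minItems":6,"maxItems":6},"minItems":1,"maxItems":8},"aperture":{"type":"number"},"clamp_n":{"type":"number"},"only":{"type":"string"},"quiet":{"type":"boolean"},"lines":{"type":"string"}},"required":["deltas"],"additionalProperties":false}. deltas is a list of rows, 1 to 8 of them, each of 6 numbers: dx, dy, dz in parts of the range, where 1.0 means 0.3 m, then a rotation vector rx, ry, rz in fractions of the full range, 1 being pi rad; each row shifts and turns the commanded pose from where the row before left it, along the tool's axes as they then stand; what a row does not reach is not made up. A row lasts 1/12 s, in which the tool goes at most 0.0417 m and 0.125 rad, less where a joint would pass 70% of its speed; a pose out of reach is approached as far as the arm can. aperture is the finger opening in m, set as the call begins (left out keeps the last). The fingers move at their own pace and stop on an object; clamp_n is the grip in N (left out, the last holds). Time passes only in rows, so rows that do not move let the fingers close. The tool returns the time, the measured TCP pose, the force, the opening and the grip force at its end. only (a regular expression) keeps the lines of the reply that match it, lines (a string "A,B") keeps lines A to B, and quiet returns only ok. A shift or turn number past 1, either way, is cut back to 1. Input that does not fit is refused with a message, and nothing moves.
- observe(): the state, without advancing time (a new reading comes with each control period).
- read_camera(name): name is "scene" or "side" or "wrist"; returns a dict with "image" (480x640x3 uint8, red, green, blue), "fx", "fy", "cx", "cy" (pixels), "k1" (the pictures are not rectified: a ray, as slopes to the right and down, at radius r is drawn at 1 + k1 r^2 times it, then the intrinsics apply), "pose" (4x4, takes a point from camera to world coordinates). Camera axes: x right, y down, z forward; pixel columns grow to the right and rows downward; lengths in m; the calibration is good to about 2 mm. A picture is of the moment at which its call begins. There is no depth.
- hand_in(): hands the job in; it is judged then, once.
The state is a dict: "time": time; "qpos": joint angles; "qvel": joint speeds; "joint_efforts": joint torques, N m; "tool_pos": TCP position; "tool_rot": TCP orientation; "contact_force": force on the tool from outside, world axes, zero at the start; "torque": the same for the moment, N m; "opening": finger opening in m; "grip_force": force on a finger pad.
Only numpy, scipy, OpenCV 4.12 (cv2) and the standard library are available. Lean on these libraries where they do the work, as an engineer would, in place of code of your own. Each camera call takes 0.05 s, during which the arm holds its last target. There are 200 camera calls.

TASK

Two identical height gauges stand on the bench, both with their foot raised; one has a small screw-cap jar on its anvil, the other is empty. On the gauge with the jar, press the lever at the side of the head all the way down to its stop, so that the foot rests on the jar's cap, with the jar still standing upright and centred under the foot. Leave the lever of the empty gauge up.

Things in the scene. Friction and masses are not known exactly. Their poses are not given: they have to be found in the camera images.
- loaded_gauge: The fixed height gauge that carries the jar. Origin on the bench under the anvil's centre; x from front to column, y left, z up. In mm: base 130x100x16 (x -55 to 75), anvil 56 wide, top at z 22; column at x 50; grey head 44 wide, x -32 to 72, z 105 to 155. Steel lever on its right side (-y), reaching forward (-x) past the head; lever pivot at (-5, -34.5, 138), axis along y.
- loaded_lever_tip (a point): Centre of the black knob at the end of that gauge's lever: a cylinder 16 mm in diameter, 26 mm long, lying along the gauge's y, 95 mm from the pivot. About 188 mm above the bench with the lever up, 105 mm with it fully down; there it is pressed from above. Below it is free but for low clutter.
- loaded_lever (a joint): Angle of that lever (rad): 0 = fully up (arm rises forward 0.55 above level), 0.9 = down at its stop (0.35 below level); starts at 0 to 0.15. Stiff (about 1.3 N at the knob, a little more once the foot touches), stays where it is left. The foot sinks 18.5 mm per rad and meets the jar's cap at about 0.68.
- loaded_pad: The round rubber pad, 26 mm wide and 8 mm thick, under the foot of that gauge, sprung up to 7 mm with 1 to 2 N. Origin at the centre of its underside, 80 mm above the bench with the lever up.
- jar: Small white jar with a ribbed green screw cap, 41 mm wide, 46 mm tall, loose, standing on the anvil of the loaded gauge within 6 mm of its centre. Origin at the centre of its underside, z up.
- empty_gauge: The second gauge, of the same shape and size as the first, with nothing on its anvil; same frame.
- empty_lever (a joint): Angle of the lever of the empty gauge (rad), same meaning; to be left up.

How it is judged:
At the end, for the whole second after the job is handed in: The lever of the gauge with the jar is down to within 0.18 rad (10 degrees) of its stop and stays there, its pad presses on the jar (more than 0.3 N), the jar stands upright (within 10 degrees) at rest within 15 mm of the anvil's centre, and the empty gauge's lever is still up (below 0.35 rad) (value of joint loaded_lever above 0.72 rad and contact force between loaded_pad and jar above 0.3 N and angle between jar's own z axis and vertical below 0.17 rad and horizontal distance between jar and loaded_gauge below 0.015 m and linear speed of jar below 0.02 m/s and value of joint empty_lever below 0.35 rad); the robot touches nothing.
It fails at once if the lever of the empty gauge is pressed down (value of joint empty_lever above 0.35 rad).
It fails at once if the jar is knocked over (angle between jar's own z axis and vertical above 0.5 rad).
It also fails if it takes over 32 s, if anything falls off the work surface, if the arm or the gripper's body presses on something with over 40 N, if the wrist force passes 120 N, or if a joint passes its speed limit or range.

## Working session

There is one attempt and no reset: what is moved stays moved. The work goes in short steps, Python scripts to look and compute and a tool call to move; the robot and the scene stay as the last step left them, time stands still between calls to the robot, and variables do not carry over. Pictures are saved under pics/ and viewed, at most 10 in all, crops included, and the job is handed in when it is done.

```bash
mkdir -p pics; ls; python3 - <<'E'
from cell import robot, read_camera, hand_in, observe
import cv2,numpy as np
for n in ("scene","side"):
    d=read_camera(n); cv2.imwrite(f"pics/{n}0.png",d["image"][:,:,::-1])
    print(n,d["fx"],d["fy"],d["cx"],d["cy"],d["k1"],np.round(d["pose"],3).tolist())
o=observe();print(o["time"],o["tool_pos"],o["tool_rot"])
E
```

```text
cell.py
pics
scene 598.4975945850057 598.4975945850057 311.91941279908673 243.0352401348909 -0.17106646516451696 [[-0.675, -0.498, 0.544, -0.093], [-0.738, 0.461, -0.493, 0.481], [-0.006, -0.734, -0.679, 0.883], [0.0, 0.0, 0.0, 1.0]]
side 516.4827625344832 516.4827625344832 318.82796340872153 241.48110759642861 -0.04061701740921458 [[-1.0, 0.002, -0.031, 0.53], [0.028, 0.445, -0.895, 0.72], [0.012, -0.896, -0.445, 0.526], [0.0, 0.0, 0.0, 1.0]]
0.1 [ 0.13890831 -0.50617264  0.40412787] [-3.14029826e+00 -1.68119370e-04  2.67756099e-01]
```

View pics/scene0.png

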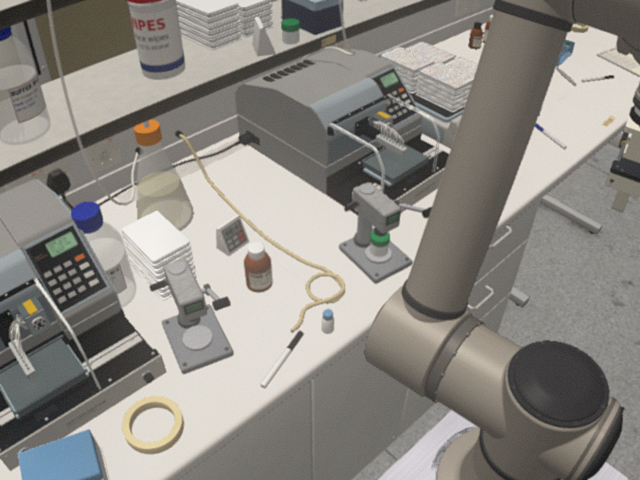

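View pics/side0.png

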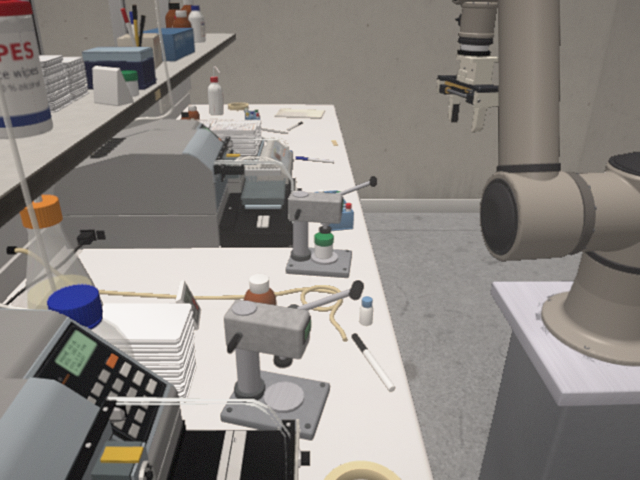

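The jar's gauge is the farther one, at scene (378,235) and side (320,230). The empty one is at scene (195,310) and side (275,360). Next I'll enlarge the loaded gauge.

```bash
python3 - <<'E'
import cv2,numpy as np
a=cv2.imread("pics/scene0.png")[170:290,330:450]; b=cv2.imread("pics/side0.png")[165:285,275:395]
cv2.imwrite("pics/crop.png",np.hstack([cv2.resize(i,(396,396),interpolation=cv2.INTER_CUBIC) for i in (a,b)]))
E
```

```text
(no output)
```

View pics/crop.png

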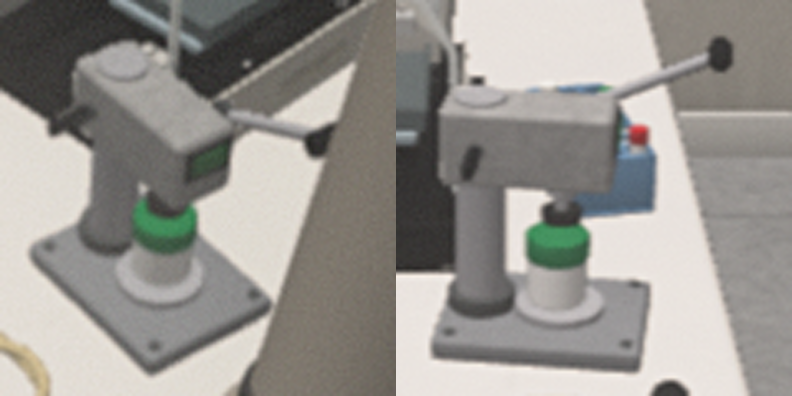

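The crops show base-top corners, the anvil ring and the knob (scene crop 320,140; side crop 720,54). I'll fit the gauge pose from these.

```bash
cat > h.py <<'E'
import cv2,numpy as np
from cell import robot, read_camera, hand_in, observe
from scipy.optimize import least_squares
from scipy.spatial.transform import Rotation as R
def proj(d,P):
    T=np.linalg.inv(d["pose"]); K=np.array([[d["fx"],0,d["cx"]],[0,d["fy"],d["cy"]],[0,0,1.]])
    return cv2.projectPoints(np.float64(P),cv2.Rodrigues(T[:3,:3])[0],T[:3,3],K,np.array([d["k1"],0,0,0.]))[0][:,0]
def gauge(p,P):
    return R.from_euler("z",p[2]).apply(P)+[p[0],p[1],0]
def knob(a):
    t=.55-a; return [-.005-.095*np.cos(t),-.0475,.138+.095*np.sin(t)]
E
python3 - <<'E'
from h import *
S=read_camera("scene");D=read_camera("side")
base=lambda a:[[-.055,.05,.016],[-.055,-.05,.016],[.075,.05,.016],[0,0,.022],knob(a)]
s=np.array([[152,357],[270,302],[33,250],[160,275],[320,140]])/3.3+[330,170]
q=np.array([[640,352],[648,285],[433,343],[560,303],[720,54]])-[396,0]; q=q/3.3+[275,165]
f=lambda p:np.r_[(proj(S,gauge(p,base(p[3])))-s).ravel(),(proj(D,gauge(p,base(p[3])))-q).ravel()]
for k0 in (.0,):
    r=least_squares(f,[.55,-.3,0,.1],loss="soft_l1"); print(r.x,r.cost); print(np.round(f(r.x).reshape(-1,2),1).tolist())
    print("knob",gauge(r.x,[knob(r.x[3]),knob(.9)]),"pivot",gauge(r.x,[[-.005,-.0345,.138]]))
E
```

```text
[ 0.48440159 -0.22452604 -0.1254732   0.16908137] 17.315977434903107
[[-1.0, 1.9], [0.2, -1.8], [-3.9, -1.5], [-1.6, -0.8], [6.8, -0.9], [1.3, 0.8], [0.9, -1.8], [-0.8, -0.2], [0.2, -0.3], [1.2, 0.3]]
knob [[ 0.38599912 -0.25999034  0.17331847]
 [ 0.3849577  -0.25985898  0.10542471]] pivot [[ 0.47512342 -0.2581291   0.138     ]]
```

```bash
sed -i 's/-.0475/-.0345/' h.py; python3 - <<'E'
from h import *
S=read_camera("scene");D=read_camera("side")
base=lambda a:[[-.055,.05,.016],[-.055,-.05,.016],[.075,.05,.016],[0,0,.022],knob(a)]
s=np.array([[152,357],[270,302],[33,250],[160,275],[320,140]])/3.3+[330,170]
q=np.array([[640,352],[648,285],[433,343],[560,303],[720,54]])-[396,0]; q=q/3.3+[275,165]
f=lambda p:np.r_[(proj(S,gauge(p,base(p[3])))-s).ravel(),(proj(D,gauge(p,base(p[3])))-q).ravel()]
r=least_squares(f,[.55,-.3,0,.1],loss="soft_l1"); p=r.x;print(p,r.cost); print(np.round(f(p).reshape(-1,2),1).tolist())
print("knob",gauge(p,[knob(p[3]),knob(.9)]),"pivot",gauge(p,[[-.005,-.0345,.138]]))
E=lambda x,y,z:[x,y,z]
for d,n in((S,"scene"),(D,"side")):
    im=d["image"][:,:,::-1].copy(); im=cv2.resize(im,None,fx=4,fy=4,interpolation=cv2.INTER_CUBIC)
    for loop in ([E(-.055,.05,.016),E(-.055,-.05,.016),E(.075,-.05,.016),E(.075,.05,.016)],[E(-.032,.022,.155),E(-.032,-.022,.155),E(.072,-.022,.155),E(.072,.022,.155)],[E(-.032,.022,.105),E(-.032,.022,.155),E(.072,.022,.155),E(.072,.022,.105)],[E(-.005,-.0345,.138),knob(p[3])]):
        cv2.polylines(im,[np.int32(proj(d,gauge(p,loop))*4+1.5)],True,(0,0,255),1)
    c=np.int32(proj(d,gauge(p,[[0,0,.09]]))[0]*4); cv2.imwrite(f"pics/ov_{n}.png",im[max(c[1]-230,0):c[1]+230,c[0]-200:c[0]+200])
cv2.imwrite("pics/ov.png",np.hstack([cv2.imread("pics/ov_scene.png"),cv2.imread("pics/ov_side.png")]))
E
```

```text
[ 0.48404838 -0.2246448  -0.13215719  0.11347507] 11.44452709216148
[[-1.1, 2.0], [0.4, -1.6], [-3.7, -1.6], [-1.4, -0.8], [1.4, -0.7], [1.3, 0.9], [1.2, -1.8], [-0.7, -0.4], [0.4, -0.3], [0.5, 0.3]]
knob [[ 0.38920504 -0.24684057  0.17816532]
 [ 0.38608359 -0.24642563  0.10542471]] pivot [[ 0.47454582 -0.25818509  0.138     ]]
```

View pics/ov.png

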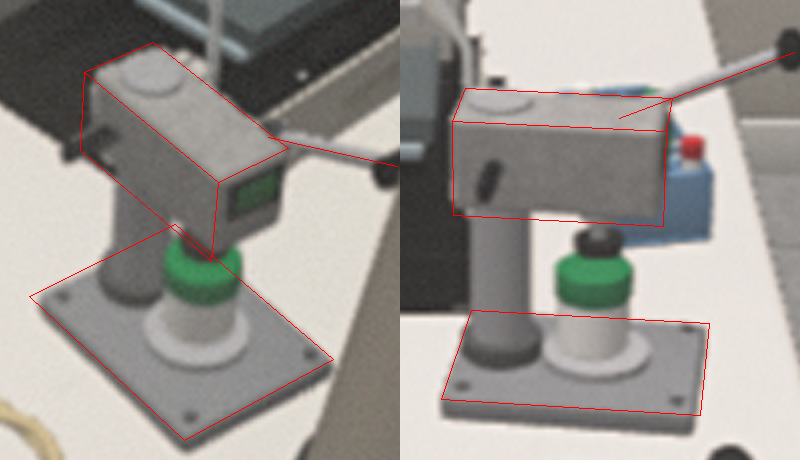

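The overlay fits to about 3 mm; the knob is near (0.388, -0.247, 0.178). I'll close the fingers and travel to just above it.

Units first: shifts go in shares of 0.3 m and turns go in shares of pi rad. So 0.03 m / 0.3 = 0.1, -0.0186 m / 0.3 = -0.062.

Call:
shift_gripper(deltas=[[0.1,-0.062,0,0,0,0],[0.1,-0.062,0,0,0,0],[0.1,-0.062,0,0,0,0],[0.1,-0.062,0,0,0,0],[0.1,-0.062,0,0,0,0],[0.1,-0.062,0,0,0,0],[0.1,-0.062,0,0,0,0],[0.1,-0.062,0,0,0,0]], aperture=0, clamp_n=10)

```text
time: 0.97
tool_pos: [0.3318, -0.2978, 0.4049]
tool_rot: [3.141, -0.0, 0.268]
contact_force: [0.3, -0.7, -0.3]
opening: 0.0433
grip_force: 0.0
```

Call:
shift_gripper(deltas=[[0.1,-0.062,0,0,0,0],[0.1,-0.062,0,0,0,0],[0,0,0,0,0,0.0318],[0,0,0,0,0,0.0318],[0,0,0,0,0,0.0318],[0,0,0,0,0,0.0318],[0,0,0,0,0,0]])

```text
time: 1.55
tool_pos: [0.3791, -0.2474, 0.4047]
tool_rot: [3.142, -0.0, -0.135]
contact_force: [0.4, 0.7, 0.4]
opening: 0.0008
grip_force: 0.0
```

```bash
python3 - <<'E'
from h import *
ims=[]
for n,o in(("scene",(320,150)),("side",(270,90))):
    d=read_camera(n); t=observe(); p=R.from_euler("xyz",t["tool_rot"])
    print(n,proj(d,[t["tool_pos"]+p.apply([0,0,.178]),[.388,-.247,.178]]))
    i=d["image"][:,:,::-1][o[1]:o[1]+150,o[0]:o[0]+130]; ims.append(cv2.resize(i,(390,450),interpolation=cv2.INTER_CUBIC))
cv2.imwrite("pics/above.png",np.hstack(ims))
d=read_camera("wrist");cv2.imwrite("pics/wrist1.png",d["image"][:,:,::-1]);print(proj(d,[[.388,-.247,.178]]))
E
```

```text
scene [[436.2633299  193.42760833]
 [428.89259708 212.08593028]]
side [[380.32309203 157.94537535]
 [374.28991631 181.68470571]]
[[325.36602922 249.83477771]]
```

View pics/above.png

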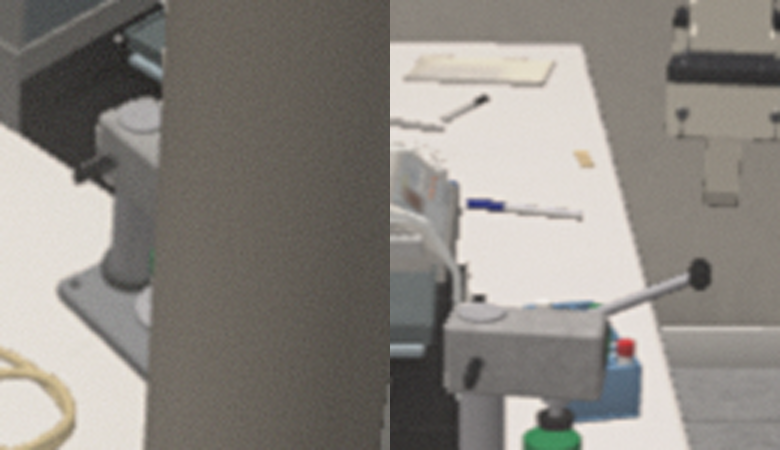

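View pics/wrist1.png

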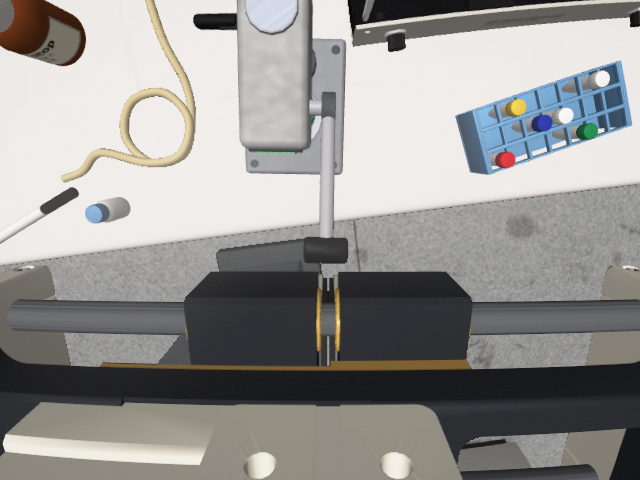

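The wrist view shows the knob at (326,250) against a prediction of (325,250). The side view shows it at (373,181) against (374,182). The fingertips are about 9 mm forward of it, so I'll shift 3 mm and press down.

To row units: 0.01 m / 0.3 = 0.0333, 0.003 m / 0.3 = 0.01.

Call:
shift_gripper(deltas=[[0.01,0,0.0333,0,0,0],[0,0,0.0333,0,0,0],[0,0,0.0333,0,0,0],[0,0,0.0333,0,0,0],[0,0,0.0333,0,0,0],[0,0,0.0333,0,0,0],[0,0,0.0333,0,0,0]])

```text
time: 2.28
tool_pos: [0.3819, -0.2479, 0.3336]
tool_rot: [-3.141, 0.001, -0.131]
contact_force: [-1.2, -0.8, 0.6]
opening: 0.0005
grip_force: 0.7
```

Call:
shift_gripper(deltas=[[0,0,0.0267,0,0,0],[0,0,0.0267,0,0,0],[0,0,0.02,0,0,0],[0,0,0.0133,0,0,0],[0,0,0.0133,0,0,0],[0,0,0,0,0,0]])

```text
time: 2.78
tool_pos: [0.382, -0.2479, 0.3042]
tool_rot: [-3.141, 0.0, -0.132]
contact_force: [0.6, -0.8, 0.3]
opening: 0.0008
grip_force: 0.0
```

```bash
python3 - <<'E'
from h import *
d=read_camera("side");i=d["image"][:,:,::-1][110:290,270:430];cv2.imwrite("pics/press.png",cv2.resize(i,(533,600),interpolation=cv2.INTER_CUBIC))
E
```

```text
(no output)
```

View pics/press.png

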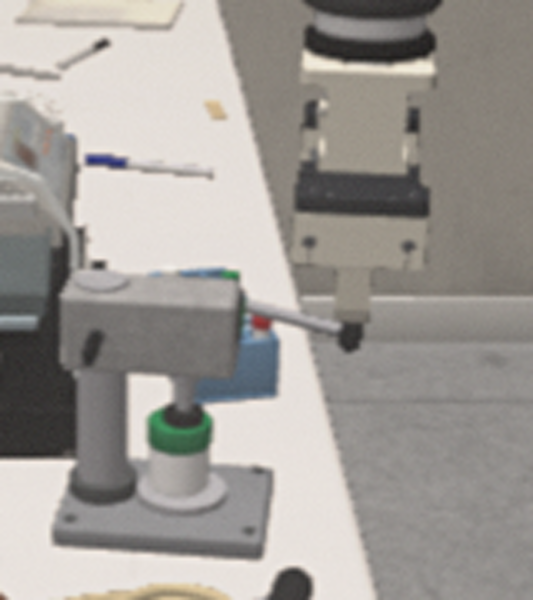

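The knob is under the fingertips at crop (350,335), with the lever below level and the pad on the cap at (183,412). Now the remaining 12 mm, watching the force.

To row units: 0.004 m / 0.3 = 0.0133, 0.002 m / 0.3 = 0.0067.

Call:
shift_gripper(deltas=[[0,0,0.0133,0,0,0],[0,0,0.0133,0,0,0],[0,0,0.0067,0,0,0],[0,0,0,0,0,0],[0,0,0,0,0,0]])

```text
time: 3.25
tool_pos: [0.3819, -0.2479, 0.2945]
tool_rot: [-3.141, 0.001, -0.132]
contact_force: [0.8, 0.4, 0.3]
opening: 0.0
grip_force: 0.0
```

Call:
shift_gripper(deltas=[[0,0,0.0067,0,0,0],[0,0,0,0,0,0],[0,0,0,0,0,0]])

```text
time: 3.5
tool_pos: [0.3819, -0.2479, 0.2926]
tool_rot: [-3.142, 0.0, -0.132]
contact_force: [-0.2, -0.2, 0.1]
opening: 0.0008
grip_force: 0.0
```

To row units: 0.002 m / 0.3 = 0.0067.

Call:
shift_gripper(deltas=[[0,0,0.0067,0,0,0],[0,0,0,0,0,0],[0,0,0,0,0,0]])

```text
time: 3.75
tool_pos: [0.3821, -0.2479, 0.2912]
tool_rot: [3.141, -0.001, -0.132]
contact_force: [-0.2, 0.8, 5.2]
opening: 0.0006
grip_force: 3.0
```

Call:
shift_gripper(deltas=[[0,0,0.0033,0,0,0],[0,0,0,0,0,0],[0,0,0,0,0,0]])

```text
time: 4.0
tool_pos: [0.3821, -0.2479, 0.2908]
tool_rot: [3.141, -0.001, -0.132]
contact_force: [-2.2, 2.9, 12.6]
opening: -0.0
grip_force: 6.1
```

```bash
python3 - <<'E'
from h import *
d=read_camera("side");i=d["image"][:,:,::-1][150:290,270:410];cv2.imwrite("pics/press2.png",cv2.resize(i,(600,600),interpolation=cv2.INTER_CUBIC))
E
```

```text
(no output)
```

View pics/press2.png

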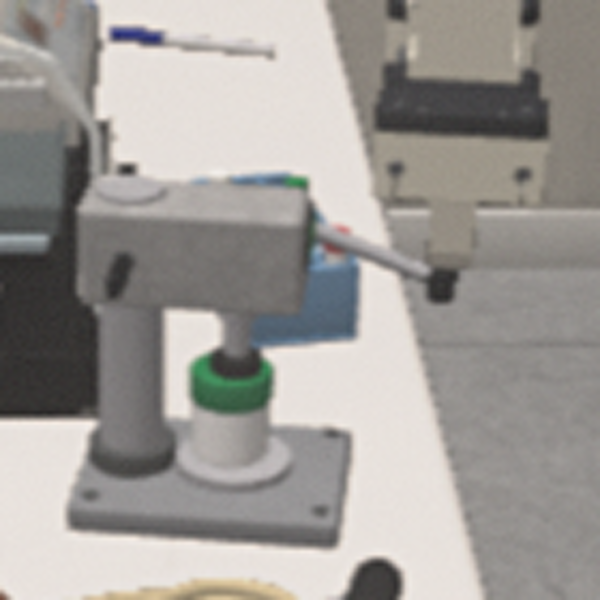

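The lever is on its stop: force jumped to 12.6 N at the expected height, and the pad is seated on the upright jar. I'll retreat straight up and check.

To row units: -0.03 m / 0.3 = -0.1, -0.02 m / 0.3 = -0.0667.

Call:
shift_gripper(deltas=[[0,0,-0.0333,0,0,0],[0,0,-0.0667,0,0,0],[0,0,-0.1,0,0,0],[0,0,-0.1,0,0,0],[0,0,0,0,0,0],[0,0,0,0,0,0],[0,0,0,0,0,0]])

```text
time: 4.63
tool_pos: [0.3817, -0.2477, 0.3791]
tool_rot: [-3.141, 0.001, -0.132]
contact_force: [0.5, 0.6, -0.6]
opening: 0.0004
grip_force: 0.0
```

```bash
python3 - <<'E'
from h import *
d=read_camera("side");i=d["image"][:,:,::-1][150:290,270:410];cv2.imwrite("pics/end.png",cv2.resize(i,(600,600),interpolation=cv2.INTER_CUBIC))
E
```

```text
(no output)
```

View pics/end.png

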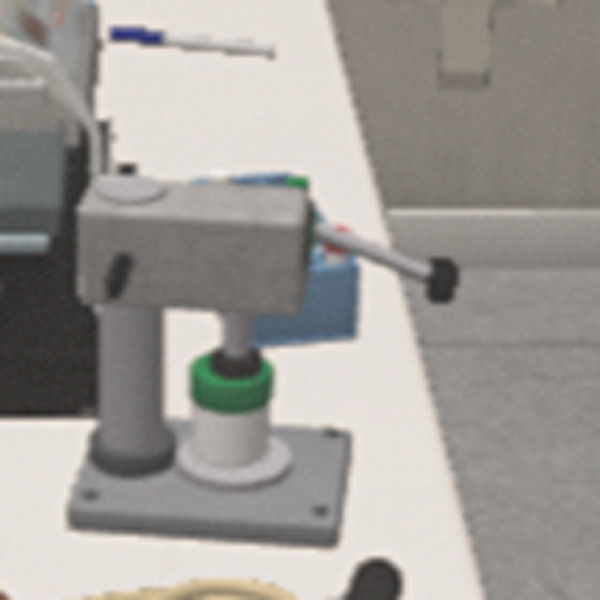

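The lever stayed down with its knob at (442,278), the jar is upright under the pad at (235,380), and the gripper is clear.

```bash
python3 -c "
from cell import robot, read_camera, hand_in, observe
print(hand_in())"
```

```text
the job is handed in; nothing more can be done
None
```

I pressed the loaded gauge's lever down to its stop, where it stayed, with the pad resting on the upright jar; I never went near the empty gauge, and the job is handed in (no verdict was returned).

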